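Line up the scrubbed shrimp hides by size on the drying mats

ROBOT

A 7-joint arm with a two-finger parallel gripper is mounted at the origin on the work surface. World frame = base frame: x ahead of the robot, y to its left, z up, the work surface at z = 0. Lengths are in m, angles in degrees, forces in N, time in s.
With the tool pointing down it reaches from about 0.35 to 0.9 m from the base axis. Payload 7.2 kg.
Tool frame: the origin (TCP) lies where the fingers leave the gripper's body, on its centre line; the fingertips stand 73 mm ahead of it and the grasp point (between the pads) lies 54 mm ahead of it (r.finger_overhang is the distance from the TCP to the fingertips, in m); z points along the fingers, y is the line along which they close (so a half turn about z gives the same grasp; the last joint's range is limited). The gripper opens to 85 mm and grips with 20 to 120 N. Pads are 22 mm wide; open, the fingers measure 114 mm over their backs; the gripper's body (76 mm by 85 mm) begins 54 mm behind the grasp point. The pads swing forward as they close: fully open they stand 13 mm farther back than shut.
Start: joints at [70.348, 23.554, -0.728, 91.456, 0.321, 64.991, -4.71], TCP at [0.17, -0.602, 0.304] pointing down, gripper open.
Joint ranges: [-169.25, 169.25], [-16.82, 113.86], [-84.01, 82.57], [7.8, 145.47], [-59.2, 239.2], [7.22, 106.19], [-163.78, 163.78]. Speed limits (degrees/s): [136.94, 136.94, 172.46, 172.46, 180, 180, 180].

INTERFACE

Orientations are given as a 3x3 rotation matrix whose columns are the frame's x, y, z axes.
In Python, from cell import r gives the robot as it stands.
- The arm moves only by the tool drive_tool, never from a script. Its argument "deltas" is a list that holds one entry, the list of rows, each a list of 7 numbers: the turn, a rotation vector about the tool's x, y, z in degrees, then the shift along the tool's x, y, z in cm, then the opening, from -1 (shut) to 1 (fully open). In form: [[[wx, wy, wz, x, y, z, jaw], ...]]. A call has 1 to 5 rows; each row is the pose to reach, as a shift and turn from the pose commanded when the call began, along the tool's axes at that moment; what a row does not reach only later rows make up. A row lasts 1/8 s, in which the tool goes at most 62.5 mm and 10.7 degrees, less where a joint would pass 70% of its speed; a pose out of reach is approached as far as the arm can. A call with a gripper value outside its range is refused whole. The fingers move at their own pace and stop on an object; "squeeze" is the grip in N (left out, the last holds). Time passes only in rows, so rows that repeat a pose let the fingers close. It gives the time, the measured TCP pose, the force, the opening and the grip force at its end, in the units of the state.
- r.observe(): the state, without advancing time (a new reading comes with each control period).
- r.grab_frame(name): name is "scene" or "top" or "wrist"; returns a dict with "color" (384x512x3 uint8, blue, green, red), "camera_matrix" (3x3 intrinsics, pixels), "k1" (the pictures are not rectified: a ray, as slopes to the right and down, at radius r is drawn at 1 + k1 r^2 times it, then the intrinsics apply), "cam_to_world" (4x4, takes a point from camera to world coordinates); the wrist camera has in their place "T_tool_cam" (4x4, takes a point from camera to tool coordinates, whose origin is the TCP and whose axes are the flange's). Camera axes: x right, y down, z forward; pixel columns grow to the right and rows downward; lengths in m; the calibration is good to about 2 mm. A picture is of the moment at which its call begins: read the wrist's pose just before it. There is no depth.
- r.hand_in(): hands the job in; it is judged then, once.
The state is a dict: "clock": time; "joint_positions": joint angles; "qvel": joint speeds; "tau": joint torques, N m; "tcp_pos": TCP position; "eef_rot": TCP orientation; "wrist_force": force on the tool from outside, world axes, zero at the start; "wrist_torque": the same for the moment, N m; "opening": finger opening in m; "grip_force": force on a finger pad.
Only numpy, scipy, OpenCV 4.12 (cv2) and the standard library are available. Lean on these libraries where they do the work, as an engineer would, in place of code of your own. Each camera call takes 0.05 s, during which the arm holds its last target. There are 200 camera calls.

TASK

The four ceramic hides are scrubbed and have to dry on the teak plank in the order they go back into the tank: stand one in the middle of each cork mat, upright, with the largest on the mat next to the glass tank and then down in size to the smallest on the mat farthest from it. Set them down rather than dropping them, and don't knock the glass tank or shift the feeding dish.

Things in the scene. Friction and masses are not known exactly. Their poses are not given: they have to be found in the camera images.
- hide_largest: Largest of the ceramic hides: white domed ceramic pot, 66 mm in diameter, 56 mm tall, standing loose on the bench on its flat underside; the wall is round and upright up to 40 mm, above it the top is domed. A dark round entrance with a thin collar is on its +x side (look only: fingers do not feel it). Origin: centre of the underside; z up.
- hide_large: Second largest of the ceramic hides: white domed ceramic pot, 56 mm in diameter, 48 mm tall, standing loose on the bench on its flat underside; the wall is round and upright up to 34 mm, above it the top is domed. A dark round entrance with a thin collar is on its +x side (look only: fingers do not feel it). Origin: centre of the underside; z up.
- hide_medium: Second smallest of the ceramic hides: white domed ceramic pot, 46 mm in diameter, 40 mm tall, standing loose on the bench on its flat underside; the wall is round and upright up to 28 mm, above it the top is domed. A dark round entrance with a thin collar is on its +x side (look only: fingers do not feel it). Origin: centre of the underside; z up.
- hide_small: Smallest of the ceramic hides: white domed ceramic pot, 36 mm in diameter, 32 mm tall, standing loose on the bench on its flat underside; the wall is round and upright up to 23 mm, above it the top is domed. A dark round entrance with a thin collar is on its +x side (look only: fingers do not feel it). Origin: centre of the underside; z up.
- mat_a: One of four alike round cork mats, 77 mm across, 4 mm thick, fixed in a nearly straight row about 100 mm apart along the middle of the fixed teak plank (180 x 880 x 20 mm). Which mat lies where in the row differs at every start. Origin: centre of its underside, on the plank's top at z = 0.020 m; a hide standing on it has its underside at z = 0.024 m.
- mat_b: One of four alike round cork mats, 77 mm across, 4 mm thick, fixed in a nearly straight row about 100 mm apart along the middle of the fixed teak plank (180 x 880 x 20 mm). Which mat lies where in the row differs at every start. Origin: centre of its underside, on the plank's top at z = 0.020 m; a hide standing on it has its underside at z = 0.024 m.
- mat_c: One of four alike round cork mats, 77 mm across, 4 mm thick, fixed in a nearly straight row about 100 mm apart along the middle of the fixed teak plank (180 x 880 x 20 mm). Which mat lies where in the row differs at every start. Origin: centre of its underside, on the plank's top at z = 0.020 m; a hide standing on it has its underside at z = 0.024 m.
- mat_d: One of four alike round cork mats, 77 mm across, 4 mm thick, fixed in a nearly straight row about 100 mm apart along the middle of the fixed teak plank (180 x 880 x 20 mm). Which mat lies where in the row differs at every start. Origin: centre of its underside, on the plank's top at z = 0.020 m; a hide standing on it has its underside at z = 0.024 m.
- tank: The small drained, open glass shrimp tank, 130 (x) by 150 (y, along the plank) by 140 mm tall, with dark soil, stone, driftwood and a sponge filter in it; fixed on either end of the plank (differs at every start), rim at z = 0.160 m. Its centre is about 185 mm from that of the nearest mat. Origin: centre of its underside.
- dish: Bystander: green plastic feeding dish, 56 mm across, 10 mm high, with a slender glass stem (6 mm thick, top 132 mm above the underside) rising from its centre; stands loose on the plank at the end away from the tank, beside the fixed black air valve (50 mm long, 41 mm tall). Origin: centre of the underside, z up.
Things that resemble listed ones, but are neither listed nor needed, are in the scene too. What is shaped like the hide_largest but turquoise is not meant. Leave any yellow look-alike of the hide_medium alone.

How it is judged (in metres and radians):
At the end, for the whole second after the job is handed in: Each hide stands upright (within about 6 degrees), at rest and released on a cork mat of its own, its centre within 13 mm of the mat's centre; counted from the tank the order is largest, second largest, second smallest, smallest ((horizontal distance between hide_largest and mat_a below 0.013 m or horizontal distance between hide_largest and mat_b below 0.013 m or horizontal distance between hide_largest and mat_c below 0.013 m or horizontal distance between hide_largest and mat_d below 0.013 m) and horizontal distance between hide_largest and tank between 0.12 and 0.235 m and height (world z) of hide_largest between 0.021 and 0.028 m and angle between each of hide_largest, hide_large, hide_medium, hide_small's own z axis and vertical below 0.1 rad and linear speed of each of hide_largest, hide_large, hide_medium, hide_small below 0.02 m/s and angular speed of each of hide_largest, hide_large, hide_medium, hide_small below 0.2 rad/s and (horizontal distance between hide_large and mat_a below 0.013 m or horizontal distance between hide_large and mat_b below 0.013 m or horizontal distance between hide_large and mat_c below 0.013 m or horizontal distance between hide_large and mat_d below 0.013 m) and horizontal distance between hide_large and tank between 0.235 and 0.335 m and height (world z) of hide_large between 0.021 and 0.028 m and (horizontal distance between hide_medium and mat_a below 0.013 m or horizontal distance between hide_medium and mat_b below 0.013 m or horizontal distance between hide_medium and mat_c below 0.013 m or horizontal distance between hide_medium and mat_d below 0.013 m) and horizontal distance between hide_medium and tank between 0.335 and 0.435 m and height (world z) of hide_medium between 0.021 and 0.028 m and (horizontal distance between hide_small and mat_a below 0.013 m or horizontal distance between hide_small and mat_b below 0.013 m or horizontal distance between hide_small and mat_c below 0.013 m or horizontal distance between hide_small and mat_d below 0.013 m) and horizontal distance between hide_small and tank between 0.435 and 0.56 m and height (world z) of hide_small between 0.021 and 0.028 m); the robot touches nothing.
It fails at once if a hide is dropped onto the plank or a mat (falls more than about 3 cm) ((linear speed of hide_largest above 0.75 m/s and height (world z) of hide_largest between 0.0225 and 0.036 m) or (linear speed of hide_large above 0.75 m/s and height (world z) of hide_large between 0.0225 and 0.036 m) or (linear speed of hide_medium above 0.75 m/s and height (world z) of hide_medium between 0.0225 and 0.036 m) or (linear speed of hide_small above 0.75 m/s and height (world z) of hide_small between 0.0225 and 0.036 m)).
It fails at once if the glass tank is knocked (more than 8 N) (contact force between tank and anything else above 8 N).
It fails at once if the feeding dish is shifted by more than 20 mm or tipped over (distance of dish from where it was at the start of the episode above 0.02 m or angle between dish's own z axis and vertical above 0.4 rad).
It also fails if it takes over 115 s, if anything falls off the work surface, if the arm or the gripper's body presses on something with over 40 N, if the wrist force passes 120 N, or if a joint passes its speed limit or range.

## Working session

There is one attempt and no reset: what is moved stays moved. The work goes in short steps, Python scripts to look and compute and a tool call to move; the robot and the scene stay as the last step left them, time stands still between calls to the robot, and variables do not carry over. Pictures are saved under pics/ and viewed, at most 14 in all, crops included, and the job is handed in when it is done.

Besides the shell and the picture viewer there is one more tool, called after "Request:" as name([rows], argument=value, ...), one row to a line, values as JSON. drive_tool: Moves the arm, as the interface text tells. Its arguments: {"type":"object","properties":{"deltas":{"type":"array"},"squeeze":{"type":"number"}},"required":["deltas"]}

```bash
mkdir -p pics; ls; cat > h.py <<'E'
import numpy as np, cv2
from cell import r
def save(n,f): cv2.imwrite(f'pics/{n}.png',f['color'])
E
python3 - <<'E'
from h import *
import pickle
s=r.observe(); print({k:np.round(v,3).tolist() for k,v in s.items()})
d={}
for n in('scene','top','wrist'):
    f=r.grab_frame(n); save(n+'0',f); d[n]=f
    print(n,{k:np.round(v,3).tolist() for k,v in f.items() if k!='color'})
d['s']=s
pickle.dump(d,open('f0.pkl','wb'))
E
```

```text
pics
{'clock': 0.0, 'joint_positions': [70.346, 23.601, -0.729, 91.505, 0.321, 64.991, -4.709], 'qvel': [-0.051, -0.091, 0.041, -0.035, 0.037, -0.139, 0.041], 'tau': [-0.001, -60.062, 0.682, -29.941, 0.014, 0.011, -0.0], 'tcp_pos': [0.169, -0.601, 0.303], 'eef_rot': [[0.962, 0.271, -0.001], [0.271, -0.962, 0.002], [-0.0, -0.002, -1.0]], 'wrist_force': [-0.553, -0.289, -0.348], 'wrist_torque': [-0.018, 0.001, 0.019], 'grip_force': 0.0, 'opening': 0.085}
scene {'camera_matrix': [[349.819, 0.0, 258.687], [0.0, 349.819, 194.975], [0.0, 0.0, 1.0]], 'k1': -0.048, 'cam_to_world': [[-0.788, 0.389, -0.478, 0.921], [0.616, 0.479, -0.626, 0.567], [-0.014, -0.787, -0.617, 0.596], [0.0, 0.0, 0.0, 1.0]]}
top {'camera_matrix': [[425.762, 0.0, 257.187], [0.0, 425.762, 191.2], [0.0, 0.0, 1.0]], 'k1': -0.07, 'cam_to_world': [[-0.055, -0.977, 0.204, 0.252], [-0.998, 0.054, -0.011, 0.023], [0.0, -0.204, -0.979, 1.212], [0.0, 0.0, 0.0, 1.0]]}
wrist {'camera_matrix': [[277.634, 0.0, 255.627], [0.0, 277.634, 194.926], [0.0, 0.0, 1.0]], 'k1': 0.004, 'T_tool_cam': [[-0.001, -0.958, -0.287, 0.073], [1.0, -0.001, -0.0, -0.001], [0.0, -0.287, 0.958, -0.07], [0.0, 0.0, 0.0, 1.0]]}
```

View pics/top0.png

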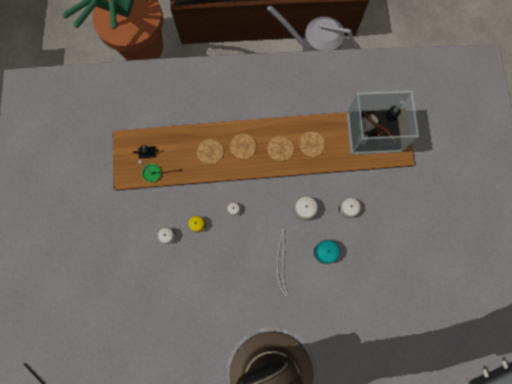

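View pics/scene0.png

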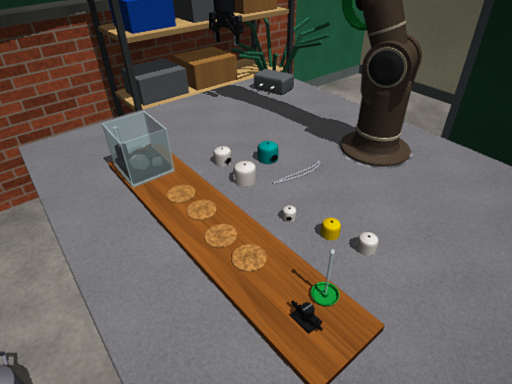

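The top view shows the tank at the right end (380,122). The mats are at (312,144), (281,148), (243,146) and (210,151), counted from the tank. White hide candidates are (306,208), (350,207), (165,236) and (234,209). The decoys are turquoise at (328,252) and yellow at (196,224). The dish is at (152,173).

```bash
cat >> h.py <<'E'
def pose(f,s=None):
    if 'cam_to_world' in f: return np.array(f['cam_to_world'])
    T=np.eye(4); T[:3,:3]=s['eef_rot']; T[:3,3]=s['tcp_pos']; return T@np.array(f['T_tool_cam'])
def rays(f,px,s=None):
    u=cv2.undistortPoints(np.array(px,float).reshape(-1,1,2),np.array(f['camera_matrix']),np.array([f['k1'],0,0,0.]))[:,0]
    T=pose(f,s); d=np.c_[u,np.ones(len(u))]@T[:3,:3].T
    return T[:3,3],d/np.linalg.norm(d,axis=1)[:,None]
def plane(f,px,z,s=None):
    o,d=rays(f,px,s); return o+d*((z-o[2])/d[:,2])[:,None]
def tri(o1,d1,o2,d2):
    A=np.c_[d1,-d2]; t=np.linalg.lstsq(A,o2-o1,rcond=None)[0]
    a,b=o1+t[0]*d1,o2+t[1]*d2; return (a+b)/2,np.linalg.norm(a-b)
def blobs(m,lo=30,hi=4000):
    n,l,st,c=cv2.connectedComponentsWithStats(m.astype(np.uint8))
    return [(c[i],st[i,4],(l==i)) for i in range(1,n) if lo<st[i,4]<hi]
def white(im):
    return cv2.morphologyEx(((im.min(2)>135)&(np.ptp(im.astype(int),axis=2)<40)).astype(np.uint8),cv2.MORPH_CLOSE,np.ones((3,3)))
E
python3 - <<'E'
from h import *
import pickle
d=pickle.load(open('f0.pkl','rb'))
T,S=d['top'],d['scene']
for f in(T,S):
    for c,a,_ in blobs(white(f['color'])): print(np.round(c,1),a)
    print()
for n,f,pts in(('t',T,[(312,144),(281,148),(243,146),(210,151),(300,130),(250,170),(306,208)]),('s',S,[(181,193),(202,209),(221,235),(249,257),(225,263),(245,175)])):
    im=cv2.cvtColor(f['color'],cv2.COLOR_BGR2HSV)
    for p in pts: print(n,p,im[p[1]-3:p[1]+4,p[0]-3:p[0]+4].reshape(-1,3).mean(0).round())
E
```

```text
[328.6  24.1] 101
[322.9  34.2] 148
[305.2 206.7] 335
[350.1 206.5] 237
[232.2 208.2] 97
[164.4 235. ] 161

[131.5 126.1] 173
[222.8 152.4] 176
[246.5 170.7] 340
[298.6 172.9] 217
[290.2 211.2] 135
[369.7 240.2] 251

t (312, 144) [ 16. 133. 145.]
t (281, 148) [ 16. 133. 144.]
t (243, 146) [ 16. 133. 146.]
t (210, 151) [ 16. 133. 145.]
t (300, 130) [ 15. 167. 125.]
t (250, 170) [ 15. 165. 133.]
t (306, 208) [ 22.  12. 173.]
s (181, 193) [ 16. 162. 160.]
s (202, 209) [ 16. 161. 168.]
s (221, 235) [ 16. 162. 162.]
s (249, 257) [ 16. 162. 168.]
s (225, 263) [ 14. 196. 138.]
s (245, 175) [ 17.  18. 162.]
```

```bash
python3 - <<'E'
from h import *
import pickle
d=pickle.load(open('f0.pkl','rb'))
T,S=d['top'],d['scene']
def mats(f,th,n):
    h=cv2.cvtColor(cv2.medianBlur(f['color'],3),cv2.COLOR_BGR2HSV)
    m=((h[...,0]>9)&(h[...,0]<22)&(h[...,1]<th)&(h[...,1]>90)&(h[...,2]>115)).astype(np.uint8)
    m=cv2.morphologyEx(cv2.morphologyEx(m,cv2.MORPH_CLOSE,np.ones((5,5))),cv2.MORPH_OPEN,np.ones((5,5)))
    out=[]
    for c,a,l in blobs(m,250,1500):
        p=cv2.convexHull(cv2.findContours(l.astype(np.uint8),0,1)[0][0]); M=cv2.moments(p)
        out.append(((M['m10']/M['m00'],M['m01']/M['m00']),a))
    return [o for o in out if 100<o[0][1]<300 and 140<o[0][0]<340]
mt,ms=sorted(mats(T,150,0),key=lambda o:-o[0][0]),sorted(mats(S,179,0),key=lambda o:o[0][0])
print(mt,ms)
for a,b in zip(mt,ms):
    o1,d1=rays(T,[a[0]]);o2,d2=rays(S,[b[0]]);p,e=tri(o1,d1[0],o2,d2[0])
    print('mat',p.round(4),e.round(4),plane(T,[a[0]],.024)[0].round(4),plane(S,[b[0]],.024)[0].round(4))
for n,a,b in[('L',(305.2,206.7),(246.5,170.7)),('l',(350.1,206.5),(222.8,152.4)),('s',(232.2,208.2),(290.2,211.2)),('m',(164.4,235),(369.7,240.2))]:
    o1,d1=rays(T,[a]);o2,d2=rays(S,[b]);p,e=tri(o1,d1[0],o2,d2[0]); print(n,p.round(4),e.round(4))
o=plane(T,[(152,173),(350,155),(414,153)],.01);print('dish,tank',o.round(3))
print(plane(T,[(351,93),(414,93),(415,138)],.16).round(3))
for n,f,(x,y,w,h) in(('ct',T,(140,190,240,80)),('cs',S,(200,130,200,135))):
    pass
c=cv2.resize(T['color'][130:275,100:420],None,fx=2.5,fy=2.5,interpolation=2);cv2.imwrite('pics/ct.png',c)
E
```

```text
[((311.52338009352036, 143.77621910487642), np.int32(526)), ((279.98828125, 148.09147135416666), np.int32(539)), ((242.47420634920636, 146.01752645502646), np.int32(533)), ((209.66337935568703, 151.19165023011175), np.int32(534))] [((191.42544481184063, 201.86931191938277), np.int32(916)), ((220.54437698756865, 235.09887250650476), np.int32(609)), ((248.9673611111111, 257.20532407407404), np.int32(753))]
mat [ 0.627  -0.1499 -0.0032] 0.034 [ 0.6325 -0.1567  0.024 ] [ 0.6311 -0.1015  0.024 ]
mat [ 0.6216 -0.0464 -0.0486] 0.0656 [ 0.6243 -0.0637  0.024 ] [0.639  0.0492 0.024 ]
mat [ 0.6245  0.0743 -0.0256] 0.078 [0.6366 0.0452 0.024 ] [0.6282 0.145  0.024 ]
L [ 0.4432 -0.1199  0.0325] 0.0075
l [ 0.4382 -0.2482  0.0314] 0.0039
s [0.4544 0.084  0.0207] 0.0021
m [0.3876 0.277  0.0269] 0.0031
dish,tank [[ 0.574  0.314  0.01 ]
 [ 0.596 -0.27   0.01 ]
 [ 0.593 -0.462  0.01 ]]
[[ 0.725 -0.254  0.16 ]
 [ 0.718 -0.425  0.16 ]
 [ 0.591 -0.41   0.16 ]]
```

View pics/ct.png

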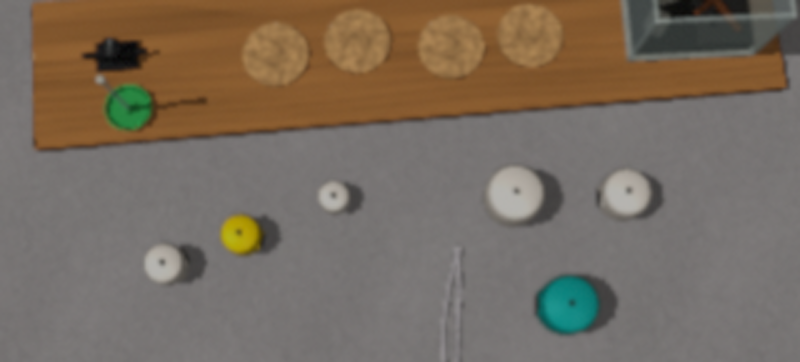

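The close crop confirms the four white hides: largest at top pixel (306,206), second largest (350,206), second smallest (164,235) and smallest (233,208). The turquoise one (328,250) and the yellow one (196,223) are excluded. Each dome has a dark dot marking its axis. Next I move above the area for a wrist view.

Request:
drive_tool([
  [[0,0,7.9,6,-5.8,0,1],[0,0,15.7,10,-9.7,0,1],[0,0,15.7,14,-13.5,0,1],[0,0,15.7,18,-17.4,0,1],[0,0,15.7,20,-19.3,0,1]],
])

```text
clock: 0.78
tcp_pos: [0.3114, -0.3582, 0.3039]
eef_rot: [[1.0, 0.005, 0.0], [0.005, -1.0, 0.001], [0.0, -0.001, -1.0]]
wrist_force: [-0.8, -0.0, -0.9]
opening: 0.0858
grip_force: 0.0
```

Request:
drive_tool([
  [[0,0,0,3,-5,0,1],[0,0,0,6,-10,0,1],[0,0,0,9,-15,0,1],[0,0,0,12,-20,0,1],[0,0,0,14,-24,0,1]],
])

```text
clock: 1.4
tcp_pos: [0.4504, -0.1191, 0.304]
eef_rot: [[1.0, 0.002, 0.0], [0.002, -1.0, 0.0], [0.0, -0.0, -1.0]]
wrist_force: [-0.2, -0.3, -0.4]
opening: 0.0856
grip_force: 0.0
```

Request:
drive_tool([
  [[0,0,0,0,0,0,1],[0,0,0,0,0,0,1],[0,0,0,0,0,0,1]],
])

```text
clock: 1.78
tcp_pos: [0.4489, -0.1228, 0.3038]
eef_rot: [[1.0, -0.001, -0.0], [-0.001, -1.0, -0.0], [-0.0, 0.0, -1.0]]
wrist_force: [0.1, -0.4, -0.2]
opening: 0.0851
grip_force: 0.0
```

```bash
python3 - <<'E'
from h import *
import pickle
s=r.observe(); f=r.grab_frame('wrist'); save('w1',f); pickle.dump((f,s),open('w1.pkl','wb'))
print(s['clock'],np.round(s['tcp_pos'],4),np.round(s['eef_rot'],3).tolist())
E
```

```text
1.775 [ 0.4489 -0.1228  0.3038] [[1.0, -0.001, -0.0], [-0.001, -1.0, -0.0], [-0.0, 0.0, -1.0]]
```

View pics/w1.png

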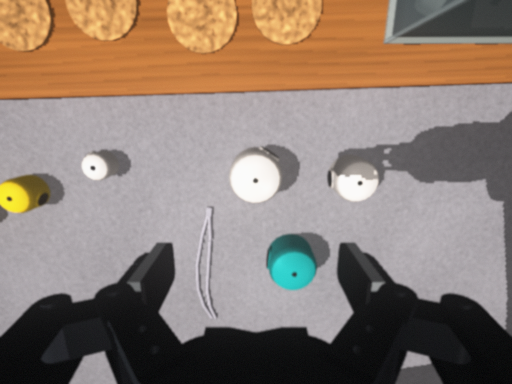

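The wrist view confirms the dome dots: largest (256,180), second largest (360,183), smallest (93,168). The second look goes further to +y and +x, to bring in the medium hide and all the mats.

Request:
drive_tool([
  [[0,0,0,2,-6,0,1],[0,0,0,4,-12,0,1],[0,0,0,6,-17,0,1],[0,0,0,6,-17,0,1],[0,0,0,6,-17,0,1]],
])

```text
clock: 2.45
tcp_pos: [0.5092, 0.0474, 0.3036]
eef_rot: [[1.0, -0.0, -0.001], [-0.0, -1.0, -0.001], [-0.001, 0.001, -1.0]]
wrist_force: [-0.5, -0.2, 0.3]
opening: 0.086
grip_force: 0.0
```

```bash
cat >> h.py <<'E'
def matpx(im,th=150):
    h=cv2.cvtColor(cv2.medianBlur(im,5),cv2.COLOR_BGR2HSV)
    return h
def dots(f,lo=60,hi=6000):
    im=f['color']; out=[]
    g=im.max(2).astype(float)
    for c,a,l in blobs(white(im),lo,hi):
        cn=cv2.findContours(l.astype(np.uint8),0,1)[0][0]; m=np.zeros(g.shape,np.uint8); cv2.drawContours(m,[cv2.convexHull(cn)],-1,1,-1)
        R=max(3,0.55*np.sqrt(a/np.pi)); yy,xx=np.mgrid[:g.shape[0],:g.shape[1]]
        m=(np.hypot(xx-c[0],yy-c[1])<R); w=np.clip(np.median(g[m])-30-g,0,None)*m
        if w.sum()>0: out.append((np.array([(w*xx).sum(),(w*yy).sum()])/w.sum(),c,a))
    return out
E
python3 - <<'E'
from h import *
import pickle
s=r.observe(); f=r.grab_frame('wrist'); save('w2',f); pickle.dump((f,s),open('w2.pkl','wb'))
print(s['clock'],np.round(s['tcp_pos'],4),np.round(s['eef_rot'],3).tolist())
d=pickle.load(open('f0.pkl','rb')); f1,s1=pickle.load(open('w1.pkl','rb'))
for n,g in(('top',d['top']),('w1',f1),('w2',f)):
    print(n,[(p.round(1).tolist(),c.round(1).tolist(),int(a)) for p,c,a in dots(g)])
    h=cv2.cvtColor(g['color'],cv2.COLOR_BGR2HSV)
h=cv2.cvtColor(f1['color'],cv2.COLOR_BGR2HSV)
for x,y in[(287,20),(202,25),(240,70),(150,60)]: print(h[y-5:y+6,x-5:x+6].reshape(-1,3).mean(0).round())
E
```

```text
2.45 [0.5092 0.0474 0.3036] [[1.0, -0.0, -0.001], [-0.0, -1.0, -0.001], [-0.001, 0.001, -1.0]]
top [([306.2, 205.9], [305.2, 206.7], 335), ([351.3, 205.6], [350.1, 206.5], 237), ([233.0, 207.6], [232.2, 208.2], 97), ([164.5, 234.4], [164.4, 235.0], 161)]
w1 []
w2 []
[ 16. 139. 225.]
[ 15. 145. 204.]
[ 13. 169. 195.]
[ 14. 172. 200.]
```

View pics/w2.png

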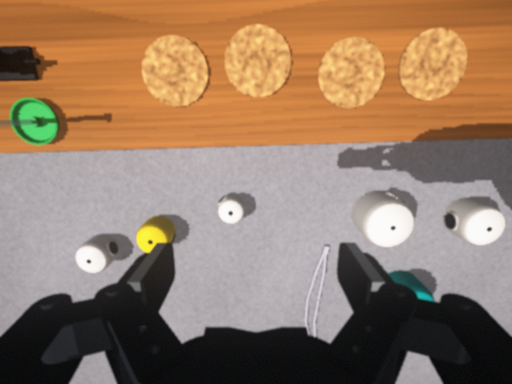

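This view has all four mats, at (434,64), (352,72), (258,61) and (175,71). The hide dots are L (392,225), l (490,229), s (231,211) and m (88,261). The dish is at (35,120).

```bash
cat >> h.py <<'E'
def dot(f,p,R=6):
    g=f['color'].max(2).astype(float); x0,y0=map(int,p); yy,xx=np.mgrid[y0-R:y0+R+1,x0-R:x0+R+1]
    q=g[y0-R:y0+R+1,x0-R:x0+R+1]; w=np.clip(np.median(q)*.75-q,0,None)
    return np.array([(w*xx).sum(),(w*yy).sum()])/w.sum()
def matc(f,ps,R,th,v=0):
    h=cv2.cvtColor(cv2.GaussianBlur(f['color'],(0,0),2 if R>25 else 1),cv2.COLOR_BGR2HSV); out=[]
    for p in ps:
        m=np.zeros(h.shape[:2],np.uint8); cv2.circle(m,p,R,1,-1); m&=((h[...,1]<th)&(h[...,2]>v)).astype(np.uint8)
        b=max(blobs(m,50,9000),key=lambda b:b[1])[2].astype(np.uint8)
        c=cv2.convexHull(cv2.findContours(b,0,1)[0][0]); e=cv2.fitEllipse(c); out.append((e[0],e[1]))
    return out
E
python3 - <<'E'
from h import *
import pickle
d=pickle.load(open('f0.pkl','rb')); f1,s1=pickle.load(open('w1.pkl','rb')); f2,s2=pickle.load(open('w2.pkl','rb')); T=d['top']
m2=matc(f2,[(434,64),(352,72),(258,61),(175,71)],42,157); mt=matc(T,[(312,144),(281,148),(243,146),(210,151)],18,150)
ms=matc(d['scene'],[(181,193),(202,209),(221,235),(249,257)],18,179)
for a,b,c in zip(m2,mt,ms):
    o1,d1=rays(T,[b[0]]);o2,d2=rays(f2,[a[0]],s2);p,e=tri(o1,d1[0],o2,d2[0])
    print('mat',p.round(4),e.round(4),'w2',plane(f2,[a[0]],.024,s2)[0].round(4),'top',plane(T,[b[0]],.024)[0].round(4),'sc',plane(d['scene'],[c[0]],.024)[0].round(4),np.round(a[1],1),np.round(b[1],1))
D={'L':((306,206),(256,180),(392,225),.056),'l':((351,206),(360,183),(490,229),.048),'s':((233,208),(93,168),(231,211),.032),'m':((164,234),None,(88,261),.040)}
for n,(t,a,b,h) in D.items():
    pt,p2=dot(T,t,3),dot(f2,b); o1,d1=rays(T,[pt]);o2,d2=rays(f2,[p2],s2);p,e=tri(o1,d1[0],o2,d2[0])
    print(n,p.round(4),e.round(4),'top',plane(T,[pt],h)[0].round(4),'w2',plane(f2,[p2],h,s2)[0].round(4), end=' ')
    if a: 
        p1=dot(f1,a); o3,d3=rays(f1,[p1],s1); print('w1',plane(f1,[p1],h,s1)[0].round(4),'w1w2',tri(o3,d3[0],o2,d2[0])[0].round(4))
    else: print()
E
```

```text
mat [ 0.6347 -0.1577  0.0199] 0.0007 w2 [ 0.6344 -0.1555  0.024 ] top [ 0.633  -0.1569  0.024 ] sc [ 0.6356 -0.1519  0.024 ] [63.2 77.6] [25.5 26.3]
mat [ 0.6259 -0.064   0.019 ] 0.0004 w2 [ 0.6255 -0.0625  0.024 ] top [ 0.6242 -0.0635  0.024 ] sc [ 0.6263 -0.0588  0.024 ] [65.6 73.3] [25.4 26.6]
mat [0.6399 0.0456 0.0144] 0.0006 w2 [0.6383 0.046  0.024 ] top [0.6368 0.0451 0.024 ] sc [0.6397 0.0496 0.024 ] [66.7 74.5] [25.6 26.5]
mat [0.6273 0.1418 0.0222] 0.0015 w2 [0.6276 0.1419 0.024 ] top [0.6262 0.1411 0.024 ] sc [0.6288 0.1452 0.024 ] [65.8 73.3] [25.6 26.7]
L [ 0.4441 -0.122   0.0551] 0.0002 top [ 0.444 -0.122  0.056] w2 [ 0.4445 -0.1215  0.056 ] w1 [ 0.4446 -0.1216  0.056 ] w1w2 [ 0.4445 -0.1215  0.0559]
l [ 0.4392 -0.2484  0.0476] 0.0005 top [ 0.4393 -0.2485  0.048 ] w2 [ 0.4393 -0.2478  0.048 ] w1 [ 0.4395 -0.248   0.048 ] w1w2 [ 0.4393 -0.248   0.0478]
s [0.4549 0.0809 0.0314] 0.0012 top [0.4547 0.0803 0.032 ] w2 [0.4551 0.0814 0.032 ] w1 [0.4554 0.0814 0.032 ] w1w2 [0.4553 0.0814 0.0321]
m [0.3891 0.2731 0.0403] 0.0009 top [0.3889 0.2728 0.04  ] w2 [0.3891 0.2738 0.04  ]
```

The heights from two views agree with the text. I'll start with the smallest hide, which is the nearest.

Request:
drive_tool([
  [[0,0,0,-5.4,-3.4,4,1],[0,0,0,-5.4,-3.4,9,1],[0,0,0,-5.4,-3.4,14,1],[0,0,0,-5.4,-3.4,17,1],[0,0,0,-5.4,-3.4,17,1]],
])

```text
clock: 3.12
tcp_pos: [0.4541, 0.0807, 0.1324]
eef_rot: [[1.0, -0.002, -0.004], [-0.002, -1.0, -0.001], [-0.004, 0.001, -1.0]]
wrist_force: [0.7, 0.9, 1.3]
opening: 0.0853
grip_force: 0.0
```

Request:
drive_tool([
  [[0,0,0,0,0,2,0.4],[0,0,0,0,0,4,0.4],[0,0,0,0,0,5.7,0.4],[0,0,0,0,0,5.7,0.4],[0,0,0,0,0,5.7,0.4]],
])

```text
clock: 3.75
tcp_pos: [0.4562, 0.0823, 0.0783]
eef_rot: [[1.0, -0.0, 0.002], [-0.0, -1.0, 0.0], [0.002, -0.0, -1.0]]
wrist_force: [-0.0, -1.0, 0.1]
opening: 0.0596
grip_force: 0.0
```

Request:
drive_tool([
  [[0,0,0,-0.1,0.1,0.3,-0.2],[0,0,0,-0.1,0.1,0.3,-0.5],[0,0,0,-0.1,0.1,0.3,-0.5],[0,0,0,-0.1,0.1,0.3,-0.5],[0,0,0,-0.1,0.1,0.3,-0.5]],
], squeeze=35)

```text
clock: 4.38
tcp_pos: [0.4547, 0.0813, 0.0746]
eef_rot: [[1.0, 0.001, 0.001], [0.001, -1.0, -0.0], [0.001, 0.0, -1.0]]
wrist_force: [-1.7, -0.9, 5.3]
opening: 0.0342
grip_force: 34.4
```

Request:
drive_tool([
  [[0,0,0,0,0,-1,-0.5],[0,0,0,0,0,-3,-0.5],[0,0,0,0,0,-5,-0.5],[0,0,0,0,0,-7,-0.5],[0,0,0,0,0,-7,-0.5]],
])

```text
clock: 5.0
tcp_pos: [0.4552, 0.0817, 0.1456]
eef_rot: [[1.0, 0.001, 0.003], [0.001, -1.0, 0.0], [0.003, -0.0, -1.0]]
wrist_force: [-0.3, -1.1, 0.3]
opening: 0.0344
grip_force: 35.0
```

```bash
python3 - <<'E'
from h import *
s=r.observe(); f=r.grab_frame('wrist'); g=r.grab_frame('scene')
print(np.round(s['tcp_pos'],4),s['opening'],s['grip_force'])
a=f['color'][170:384,80:432]; b=g['color'][140:260,220:380]
cv2.imwrite('pics/g1.png',np.hstack([cv2.resize(a,(490,300)),cv2.resize(b,(300,300))]))
E
```

```text
[0.4552 0.0817 0.1456] 0.03444303395855089 35.04702438600361
```

View pics/g1.png

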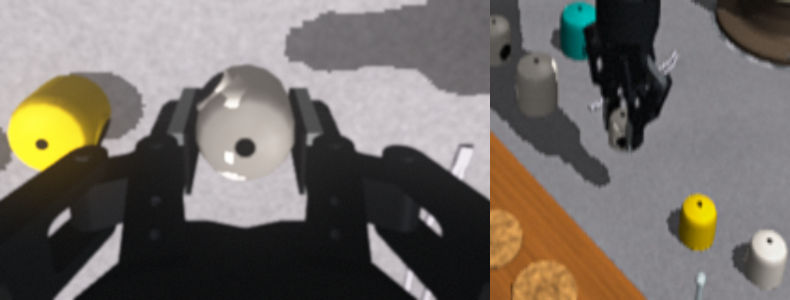

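The pot is gripped upright between the pads, at (245,125) in the crop. Carry it to mat 4.

Request:
drive_tool([
  [[0,0,0,4,-1.5,0,-0.5],[0,0,0,9,-3.2,0,-0.5],[0,0,0,14,-5,0,-0.5],[0,0,0,17.3,-6.1,0,-0.5],[0,0,0,17.3,-6.1,0,-0.5]],
])

```text
clock: 5.72
tcp_pos: [0.6284, 0.1437, 0.1421]
eef_rot: [[1.0, 0.001, -0.001], [0.001, -1.0, 0.001], [-0.001, -0.001, -1.0]]
wrist_force: [-0.4, -0.8, -0.4]
opening: 0.0346
grip_force: 35.0
```

Request:
drive_tool([
  [[0,0,0,0,0,1.5,-0.5],[0,0,0,0,0,3,-0.5],[0,0,0,0,0,4,-0.5],[0,0,0,0,0,4,-0.5],[0,0,0,0,0,4,-0.5]],
])

```text
clock: 6.35
tcp_pos: [0.6275, 0.1428, 0.1042]
eef_rot: [[1.0, 0.001, 0.001], [0.001, -1.0, 0.0], [0.001, -0.0, -1.0]]
wrist_force: [-0.7, 0.4, 0.3]
opening: 0.0348
grip_force: 35.0
```

Request:
drive_tool([
  [[0,0,0,0,0,0.25,-0.5],[0,0,0,0,0,0.5,-0.5],[0,0,0,0,0,0.6,-0.5],[0,0,0,0,0,0.6,-0.5]],
])

```text
clock: 6.85
tcp_pos: [0.6274, 0.1427, 0.0987]
eef_rot: [[1.0, 0.001, 0.001], [0.001, -1.0, -0.0], [0.001, 0.0, -1.0]]
wrist_force: [-2.0, -1.2, 6.1]
opening: 0.0349
grip_force: 35.6
```

Request:
drive_tool([
  [[0,0,0,0,0,0,0.4],[0,0,0,0,0,0,0.4],[0,0,0,0,0,0,0.4],[0,0,0,0,0,-2,0.4],[0,0,0,0,0,-5,0.4]],
])

```text
clock: 7.48
tcp_pos: [0.627, 0.1427, 0.1487]
eef_rot: [[1.0, 0.001, -0.001], [0.001, -1.0, -0.0], [-0.001, 0.0, -1.0]]
wrist_force: [-0.5, -0.1, 0.7]
opening: 0.0597
grip_force: 0.0
```

Request:
drive_tool([
  [[0,0,0,-2,0,-4,0.5],[0,0,0,-7,-2,-4,0.5],[0,0,0,-12,-5,-4,0.5],[0,0,0,-17,-8,-4,0.5],[0,0,0,-22,-11,-4,0.5]],
])

```text
clock: 8.1
tcp_pos: [0.4059, 0.2536, 0.1894]
eef_rot: [[1.0, 0.001, 0.002], [0.001, -1.0, 0.001], [0.002, -0.001, -1.0]]
wrist_force: [-0.2, 1.3, 0.4]
opening: 0.0641
grip_force: 0.0
```

Request:
drive_tool([
  [[0,0,0,-1.9,-2,0,0.5],[0,0,0,-1.9,-2.1,0,0.5],[0,0,0,-1.9,-2.1,0,0.5],[0,0,0,-1.9,-2.1,0,0.5]],
])

```text
clock: 8.6
tcp_pos: [0.3892, 0.2727, 0.1881]
eef_rot: [[1.0, -0.001, 0.0], [-0.001, -1.0, -0.0], [0.0, 0.0, -1.0]]
wrist_force: [0.5, 0.6, 0.1]
opening: 0.0642
grip_force: 0.0
```

```bash
python3 - <<'E'
from h import *
s=r.observe(); f=r.grab_frame('wrist'); g=r.grab_frame('top')
print(np.round(s['tcp_pos'],4),s['opening'])
cv2.imwrite('pics/g2.png',np.hstack([cv2.resize(f['color'],(440,330)),cv2.resize(g['color'][100:270,130:330],(360,330),interpolation=2)]))
E
```

```text
[0.3892 0.2727 0.1881] 0.06424553125353251
```

View pics/g2.png

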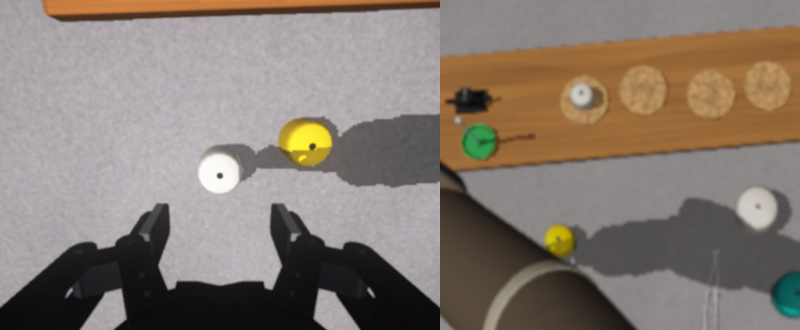

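Small is centred on mat 4. The medium hide is between the fingers at (219,172), with yellow well to the side at (305,142). Descend and grip.

Request:
drive_tool([
  [[0,0,0,0,-0.1,4,0.5],[0,0,0,0,-0.1,8,0.5],[0,0,0,0,-0.1,10,0.5],[0,0,0,0,-0.1,11.4,0.5],[0,0,0,0,-0.1,11.4,0.5]],
])

```text
clock: 9.32
tcp_pos: [0.3881, 0.2742, 0.0732]
eef_rot: [[1.0, 0.0, -0.001], [0.0, -1.0, -0.001], [-0.001, 0.001, -1.0]]
wrist_force: [0.0, 0.1, 0.7]
opening: 0.0644
grip_force: 0.0
```

Request:
drive_tool([
  [[0,0,0,0,0,0,-0.3],[0,0,0,0,0,0,-0.3],[0,0,0,0,0,0,-0.3],[0,0,0,0,0,0,-0.3],[0,0,0,0,0,0,-0.3]],
])

```text
clock: 9.95
tcp_pos: [0.3887, 0.2748, 0.0748]
eef_rot: [[1.0, 0.001, 0.002], [0.001, -1.0, 0.001], [0.002, -0.001, -1.0]]
wrist_force: [-0.7, -1.2, 7.0]
opening: 0.0452
grip_force: 36.4
```

Request:
drive_tool([
  [[0,0,0,0,0,-2,-0.3],[0,0,0,0,0,-5,-0.3],[0,0,0,0,0,-9,-0.3],[0,0,0,2,4,-9,-0.3],[0,0,0,4,9,-9,-0.3]],
])

```text
clock: 10.58
tcp_pos: [0.4291, 0.1846, 0.165]
eef_rot: [[1.0, 0.003, 0.003], [0.003, -1.0, 0.001], [0.003, -0.001, -1.0]]
wrist_force: [0.5, 0.5, -0.8]
opening: 0.0449
grip_force: 36.0
```

Request:
drive_tool([
  [[0,0,0,4,4,0,-0.3],[0,0,0,9,7,0,-0.3],[0,0,0,14,11,0,-0.3],[0,0,0,18,13.9,0,-0.3],[0,0,0,21,13.9,0,-0.3]],
])

```text
clock: 11.2
tcp_pos: [0.6402, 0.0411, 0.1638]
eef_rot: [[1.0, -0.005, 0.0], [-0.005, -1.0, -0.002], [0.0, 0.002, -1.0]]
wrist_force: [-1.2, 0.7, -0.3]
opening: 0.0449
grip_force: 36.0
```

Request:
drive_tool([
  [[0,0,0,0,0,2,-0.3],[0,0,0,0,0,4,-0.3],[0,0,0,0,0,5.6,-0.3],[0,0,0,0,0,5.6,-0.3],[0,0,0,0,0,5.6,-0.3]],
])

```text
clock: 11.82
tcp_pos: [0.6384, 0.046, 0.1083]
eef_rot: [[1.0, 0.001, 0.0], [0.001, -1.0, 0.0], [0.0, -0.0, -1.0]]
wrist_force: [-0.7, 0.3, 0.0]
opening: 0.0447
grip_force: 36.0
```

Request:
drive_tool([
  [[0,0,0,0,0,0.4,-0.3],[0,0,0,0,0,0.7,-0.3],[0,0,0,0,0,0.9,-0.3],[0,0,0,0,0,0.95,-0.3],[0,0,0,0,0,0.95,-0.3]],
])

```text
clock: 12.45
tcp_pos: [0.6384, 0.0456, 0.0989]
eef_rot: [[1.0, 0.001, 0.0], [0.001, -1.0, -0.0], [0.0, 0.0, -1.0]]
wrist_force: [-2.1, -1.1, 4.8]
opening: 0.0449
grip_force: 36.5
```

Request:
drive_tool([
  [[0,0,0,0,0,0,0.6],[0,0,0,0,0,0,0.6],[0,0,0,0,0,0,0.6],[0,0,0,0,0,-2,0.6],[0,0,0,0,0,-6,0.6]],
])

```text
clock: 13.08
tcp_pos: [0.6376, 0.0457, 0.1586]
eef_rot: [[1.0, 0.001, -0.003], [0.001, -1.0, -0.0], [-0.003, 0.0, -1.0]]
wrist_force: [0.5, -0.3, 0.5]
opening: 0.0684
grip_force: 0.0
```

Request:
drive_tool([
  [[0,0,0,-3,0,-3,1],[0,0,0,-7,4,-3,1],[0,0,0,-11,8,-3,1],[0,0,0,-15,12,-3,1],[0,0,0,-19.4,16.7,-3,1]],
])

```text
clock: 13.7
tcp_pos: [0.4451, -0.1209, 0.1898]
eef_rot: [[1.0, 0.002, 0.002], [0.002, -1.0, -0.001], [0.002, 0.001, -1.0]]
wrist_force: [1.5, -0.3, -0.1]
opening: 0.0856
grip_force: 0.0
```

Request:
drive_tool([
  [[0,0,0,0,0,0,1],[0,0,0,0,0,0,1],[0,0,0,0,0,0,1]],
])

```text
clock: 14.08
tcp_pos: [0.447, -0.1189, 0.189]
eef_rot: [[1.0, 0.003, 0.001], [0.003, -1.0, 0.0], [0.001, -0.0, -1.0]]
wrist_force: [0.1, 0.1, -0.3]
opening: 0.0854
grip_force: 0.0
```

```bash
python3 - <<'E'
from h import *
s=r.observe(); f=r.grab_frame('wrist'); g=r.grab_frame('top')
print(np.round(s['tcp_pos'],4),s['opening'])
cv2.imwrite('pics/g3.png',np.hstack([cv2.resize(f['color'],(440,330)),cv2.resize(g['color'][100:270,130:330],(360,330),interpolation=2)]))
E
```

```text
[ 0.447  -0.1189  0.189 ] 0.08541763428389523
```

View pics/g3.png

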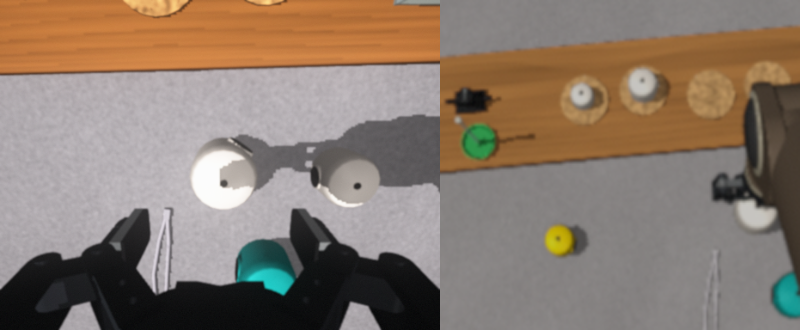

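Medium is centred on mat 3. The largest hide is at (222,178), under the gripper. Correct the small offset and descend.

Request:
drive_tool([
  [[0,0,0,-0.25,0.3,3,1],[0,0,0,-0.25,0.3,5,1],[0,0,0,-0.25,0.3,5,1]],
])

```text
clock: 14.55
tcp_pos: [0.4429, -0.1221, 0.1372]
eef_rot: [[1.0, 0.002, -0.003], [0.003, -1.0, 0.001], [-0.003, -0.001, -1.0]]
wrist_force: [0.7, 0.8, 0.2]
opening: 0.0854
grip_force: 0.0
```

Request:
drive_tool([
  [[0,0,0,0,0,2,1],[0,0,0,0,0,4,1],[0,0,0,0,0,5.5,1],[0,0,0,0,0,6.7,1],[0,0,0,0,0,6.7,1]],
])

```text
clock: 15.18
tcp_pos: [0.4431, -0.1228, 0.0709]
eef_rot: [[1.0, 0.001, -0.001], [0.001, -1.0, 0.0], [-0.001, -0.0, -1.0]]
wrist_force: [0.6, 0.1, 0.2]
opening: 0.0855
grip_force: 0.0
```

Request:
drive_tool([
  [[0,0,0,0,0,0,0.3],[0,0,0,0,0,0,0.2],[0,0,0,0,0,0,0.2],[0,0,0,0,0,0,0.2]],
], squeeze=45)

```text
clock: 15.68
tcp_pos: [0.4437, -0.1231, 0.0721]
eef_rot: [[1.0, 0.001, 0.001], [0.001, -1.0, -0.0], [0.001, 0.0, -1.0]]
wrist_force: [-1.8, 1.1, 7.0]
opening: 0.0645
grip_force: 50.4
```

Request:
drive_tool([
  [[0,0,0,0,0,-2,0.2],[0,0,0,0,0,-5,0.2],[0,0,0,0,0,-9,0.2],[0,0,0,3,0.5,-9,0.2],[0,0,0,7,1,-9,0.2]],
])

```text
clock: 16.3
tcp_pos: [0.5136, -0.1338, 0.1624]
eef_rot: [[1.0, -0.0, 0.001], [-0.0, -1.0, -0.001], [0.001, 0.001, -1.0]]
wrist_force: [1.5, 0.1, -1.8]
opening: 0.0645
grip_force: 50.6
```

Request:
drive_tool([
  [[0,0,0,4,1,0,0.2],[0,0,0,8,1.6,0,0.2],[0,0,0,12,2.2,0,0.2],[0,0,0,12,2.2,0,0.2],[0,0,0,12,2.2,0,0.2]],
])

```text
clock: 16.92
tcp_pos: [0.6324, -0.1548, 0.1607]
eef_rot: [[1.0, 0.001, -0.002], [0.001, -1.0, 0.0], [-0.002, -0.0, -1.0]]
wrist_force: [-0.3, -0.4, -1.3]
opening: 0.0645
grip_force: 50.4
```

Request:
drive_tool([
  [[0,0,0,0,0,2,0.2],[0,0,0,0,0,4,0.2],[0,0,0,0,0,5.6,0.2],[0,0,0,0,0,5.6,0.2],[0,0,0,0,0,5.6,0.2]],
])

```text
clock: 17.55
tcp_pos: [0.6336, -0.1548, 0.1055]
eef_rot: [[1.0, 0.001, 0.0], [0.001, -1.0, 0.0], [0.0, -0.0, -1.0]]
wrist_force: [0.0, -0.0, -0.8]
opening: 0.0646
grip_force: 50.4
```

Request:
drive_tool([
  [[0,0,0,0,0.1,0.4,0.2],[0,0,0,0,0.1,0.7,0.2],[0,0,0,0,0.1,0.9,0.2],[0,0,0,0,0.1,0.95,0.2],[0,0,0,0,0.1,0.95,0.2]],
])

```text
clock: 18.18
tcp_pos: [0.6334, -0.156, 0.0962]
eef_rot: [[1.0, 0.001, 0.0], [0.001, -1.0, -0.0], [0.0, 0.0, -1.0]]
wrist_force: [-1.4, 1.3, 1.7]
opening: 0.0645
grip_force: 50.8
```

Request:
drive_tool([
  [[0,0,0,0,0,0.05,1],[0,0,0,0,0,0.05,1],[0,0,0,0,0,0.05,1],[0,0,0,0,0,-2,1],[0,0,0,0,0,-6,1]],
])

```text
clock: 18.8
tcp_pos: [0.6326, -0.1557, 0.1562]
eef_rot: [[1.0, 0.001, -0.003], [0.001, -1.0, 0.001], [-0.003, -0.001, -1.0]]
wrist_force: [-0.7, -0.9, -0.3]
opening: 0.0855
grip_force: 0.0
```

Request:
drive_tool([
  [[0,0,0,-2,0,-4,1],[0,0,0,-7,0,-4,1],[0,0,0,-12,2,-4,1],[0,0,0,-17,6,-4,1],[0,0,0,-19.4,9.2,-4,1]],
])

```text
clock: 19.42
tcp_pos: [0.4372, -0.2494, 0.1975]
eef_rot: [[1.0, -0.0, 0.0], [-0.0, -1.0, -0.002], [0.0, 0.002, -1.0]]
wrist_force: [-0.7, -0.4, 0.8]
opening: 0.0858
grip_force: 0.0
```

Request:
drive_tool([
  [[0,0,0,0,0,0,1],[0,0,0,0,0,0,1],[0,0,0,0,0,0,1]],
])

```text
clock: 19.8
tcp_pos: [0.4405, -0.2469, 0.1964]
eef_rot: [[1.0, 0.003, 0.001], [0.003, -1.0, 0.0], [0.001, -0.0, -1.0]]
wrist_force: [0.5, 0.2, -0.1]
opening: 0.0855
grip_force: 0.0
```

```bash
python3 - <<'E'
from h import *
s=r.observe(); f=r.grab_frame('wrist'); g=r.grab_frame('scene')
print(np.round(s['tcp_pos'],4),s['opening'])
cv2.imwrite('pics/g4.png',np.hstack([cv2.resize(f['color'],(440,330)),cv2.resize(g['color'][100:300,100:320],(360,330),interpolation=2)]))
E
```

```text
[ 0.4405 -0.2469  0.1964] 0.08547208820937682
```

View pics/g4.png

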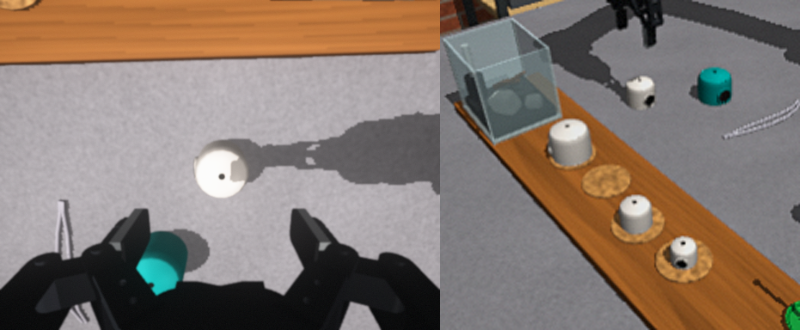

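The three placed hides stand upright on their mats, with mat 2 free. The second largest is under the gripper at (221,172).

Request:
drive_tool([
  [[0,0,0,-0.15,0.1,4,0.8],[0,0,0,-0.15,0.1,8,0.8],[0,0,0,-0.15,0.1,10,0.8],[0,0,0,-0.15,0.1,12.2,0.8],[0,0,0,-0.15,0.1,12.2,0.8]],
])

```text
clock: 20.52
tcp_pos: [0.4375, -0.2479, 0.0725]
eef_rot: [[1.0, 0.002, -0.003], [0.002, -1.0, 0.002], [-0.003, -0.002, -1.0]]
wrist_force: [1.3, 0.7, 0.2]
opening: 0.0767
grip_force: 0.0
```

Request:
drive_tool([
  [[0,0,0,0,0,0,-0.1],[0,0,0,0,0,0,-0.1],[0,0,0,0,0,0,-0.1],[0,0,0,0,0,0,-0.1]],
], squeeze=40)

```text
clock: 21.02
tcp_pos: [0.4386, -0.2491, 0.0749]
eef_rot: [[1.0, 0.001, 0.002], [0.001, -1.0, -0.001], [0.002, 0.001, -1.0]]
wrist_force: [-0.7, 1.5, 7.0]
opening: 0.0551
grip_force: 42.8
```

Request:
drive_tool([
  [[0,0,0,0,0,-2,-0.1],[0,0,0,0,0,-5,-0.1],[0,0,0,0,0,-10,-0.1],[0,0,0,1,-4,-10,-0.1],[0,0,0,2,-9,-10,-0.1]],
])

```text
clock: 21.65
tcp_pos: [0.4582, -0.1595, 0.175]
eef_rot: [[1.0, -0.003, 0.002], [-0.003, -1.0, -0.001], [0.002, 0.001, -1.0]]
wrist_force: [1.2, 0.6, -0.5]
opening: 0.0546
grip_force: 42.7
```

Request:
drive_tool([
  [[0,0,0,3,-4,0,-0.1],[0,0,0,7,-8,0,-0.1],[0,0,0,12,-9.6,0,-0.1],[0,0,0,16.7,-9.6,0,-0.1],[0,0,0,16.7,-9.6,0,-0.1]],
])

```text
clock: 22.28
tcp_pos: [0.6274, -0.0622, 0.1737]
eef_rot: [[1.0, 0.001, 0.002], [0.001, -1.0, 0.001], [0.002, -0.001, -1.0]]
wrist_force: [-0.6, -0.1, -1.7]
opening: 0.055
grip_force: 42.7
```

Request:
drive_tool([
  [[0,0,0,0,0,2,-0.1],[0,0,0,0,0,4,-0.1],[0,0,0,0,0,6.6,-0.1],[0,0,0,0,0,6.6,-0.1],[0,0,0,0,0,6.6,-0.1]],
])

```text
clock: 22.9
tcp_pos: [0.6245, -0.063, 0.108]
eef_rot: [[1.0, 0.001, -0.0], [0.001, -1.0, 0.0], [-0.0, -0.0, -1.0]]
wrist_force: [0.9, 0.6, -1.5]
opening: 0.0551
grip_force: 42.7
```

Request:
drive_tool([
  [[0,0,0,0.1,0,0.4,-0.1],[0,0,0,0.1,0,0.7,-0.1],[0,0,0,0.1,0,0.9,-0.1],[0,0,0,0.1,0,0.95,-0.1],[0,0,0,0.1,0,0.95,-0.1]],
])

```text
clock: 23.52
tcp_pos: [0.6258, -0.0629, 0.099]
eef_rot: [[1.0, 0.001, 0.0], [0.001, -1.0, -0.0], [0.0, 0.0, -1.0]]
wrist_force: [-2.6, 0.2, 5.3]
opening: 0.0546
grip_force: 43.2
```

Request:
drive_tool([
  [[0,0,0,0,0,0,0.6],[0,0,0,0,0,0,0.6],[0,0,0,0,0,0,0.6],[0,0,0,0,0,-2,0.6],[0,0,0,0,0,-6,0.6]],
])

```text
clock: 24.15
tcp_pos: [0.625, -0.0628, 0.1586]
eef_rot: [[1.0, 0.001, -0.003], [0.001, -1.0, 0.0], [-0.003, -0.0, -1.0]]
wrist_force: [0.1, 0.8, -0.4]
opening: 0.0683
grip_force: 0.0
```

Request:
drive_tool([
  [[0,0,0,0,-1,-5,0.6],[0,0,0,-4,-4,-10,0.6],[0,0,0,-8,-8,-14,0.6],[0,0,0,-12,-11,-14.5,0.6],[0,0,0,-12,-11,-14.5,0.6]],
])

```text
clock: 24.78
tcp_pos: [0.5033, 0.0507, 0.3067]
eef_rot: [[1.0, 0.007, 0.004], [0.007, -1.0, -0.0], [0.004, 0.0, -1.0]]
wrist_force: [0.6, -0.7, 0.7]
opening: 0.0682
grip_force: 0.0
```

Request:
drive_tool([
  [[0,0,0,0,0,0,0.6],[0,0,0,0,0,0,0.6],[0,0,0,0,0,0,0.6]],
])

```text
clock: 25.15
tcp_pos: [0.5061, 0.0463, 0.3029]
eef_rot: [[1.0, -0.001, -0.001], [-0.001, -1.0, 0.0], [-0.001, -0.0, -1.0]]
wrist_force: [0.5, 0.3, -0.3]
opening: 0.0688
grip_force: 0.0
```

```bash
python3 - <<'E'
from h import *
import pickle
s=r.observe(); f=r.grab_frame('wrist'); g=r.grab_frame('scene'); pickle.dump((f,s,g),open('end.pkl','wb'))
print(np.round(s['tcp_pos'],4),s['wrist_force'])
cv2.imwrite('pics/end.png',np.hstack([cv2.resize(f['color'],(440,330)),cv2.resize(g['color'][100:320,100:340],(360,330),interpolation=2)]))
E
```

```text
[0.5061 0.0463 0.3029] [ 0.49286229  0.30571807 -0.29904158]
```

View pics/end.png

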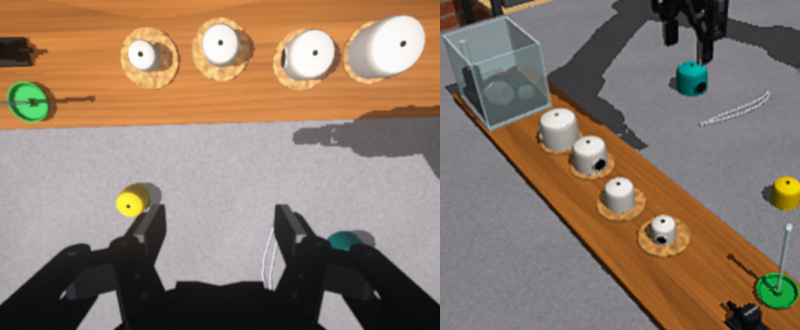

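All four stand upright on the mats, with dots at (403,44), (315,52), (220,45) and (141,55) in the crop. Final numeric check of the centring, then hand in.

```bash
python3 - <<'E'
from h import *
import pickle
f,s,g=pickle.load(open('end.pkl','rb')); ok=True
for n,p,h,m in(('L',(469,51),.056,(.634,-.156)),('l',(366,60),.048,(.6255,-.0625)),('m',(256,52),.040,(.638,.046)),('s',(164,64),.032,(.6275,.142))):
    q=plane(f,[dot(f,p)],h+.024,s)[0]; e=np.hypot(*(q[:2]-m)); print(n,q.round(4),e.round(4)); ok&=e<.007
if ok: print(r.hand_in())
E
```

```text
L [ 0.6341 -0.1554  0.08  ] 0.0006
l [ 0.6266 -0.0624  0.072 ] 0.0011
m [0.6389 0.0464 0.064 ] 0.0009
s [0.6281 0.1435 0.056 ] 0.0016
the job is handed in; nothing more can be done
None
```

All four hides stand upright on the mats, largest to smallest from the tank, each within about 2 mm of its mat's centre by my last camera check; the job was handed in at about 25 s, and no verdict came back.

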